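# Rub an inlay row flush with a rubbing block

## Robot

A 7-joint arm with a two-finger parallel gripper is mounted at the origin on a cart in front of the work surface, level with it; the furniture and walls round the work are solid. World frame = base frame: x ahead of the robot, y to its left, z up, the work surface at z = 0. Lengths are in m, angles in rad, forces in N, time in s.
With the tool pointing down it reaches from about 0.4 to 0.85 m from the base axis. Payload 10.4 kg.
Tool frame: the origin (TCP) lies on the centre line of the jaws, within the pads' length; the fingertips stand r.finger_overhang ahead of it and the grasp point (between the pads) lies 5 mm behind it (r.finger_overhang is the distance from the TCP to the fingertips, in m); z points along the fingers, y is the line along which they close (so a half turn about z gives the same grasp; the last joint's range is limited). The gripper opens to 87 mm and grips with 3 to 60 N. Pads are 19 mm wide; open, the fingers measure 117 mm over their backs; the gripper's body (75 mm by 190 mm) begins 51 mm behind the grasp point.
Start: joints at [1.14, 0.332, -0.065, 1.46, 0.022, 1.35, -0.088], TCP at [0.248, -0.574, 0.237] pointing down, gripper open.
Joint ranges: [-2.6, 2.6], [-0.5, 2.12], [-1.47, 1.34], [0.16, 2.42], [-1.27, 4.41], [0.06, 2.06], [-2.6, 2.6]. Speed limits (rad/s): [2.22, 2.22, 2.79, 2.79, 3.14, 3.14, 3.14].

## Interface

Orientations are given as a unit quaternion [x, y, z, w].
In Python, from bench import read_state, viewer, r gives the robot as it stands.
- The arm moves only by the tool carry_out, never from a script. Its argument "moves" is a list of rows, each a list of 6 numbers: the shift along the tool's x, y, z in units of 40 mm (1.0 is 40 mm), then the turn, a rotation vector about the tool's x, y, z in units of 8 degrees (1.0 is 8 degrees). A call has 1 to 20 rows; each row shifts and turns the commanded pose from where the row before left it, along the tool's axes as they then stand; what a row does not reach is not made up. A row lasts 1/8 s, in which the tool goes at most 62.5 mm and 10.7 degrees, less where a joint would pass 70% of its speed; a pose out of reach is approached as far as the arm can. A call is refused whole if a number of a shift passes 1 or a number of a turn 1, either way. A call with a gripper value outside its range is refused whole. "fingers" is the finger opening in mm, from 0 to 87, set as the call begins (left out, the last holds). The fingers move at their own pace and stop on an object; "force" is the grip in N (left out, the last holds). Time passes only in rows, so rows that do not move let the fingers close. It gives the time, the measured TCP pose, the force, the opening and the grip force at its end, in the units of the state.
- read_state(): the state, without advancing time (a new reading comes with each control period).
- viewer.camera(name): name is "scene" or "top" or "wrist"; returns a dict with "pixels" (384x512x3 uint8, red, green, blue), "range_z" (384x512 float32, m along the optical axis (not along the pixel's ray), 0 where there is no reading), "fx", "fy", "cx", "cy" (pixels), "k1" (the pictures are not rectified: a ray, as slopes to the right and down, at radius r is drawn at 1 + k1 r^2 times it, then the intrinsics apply), "xyz" and "orientation" of the camera in the world. Camera axes: x right, y down, z forward; pixel columns grow to the right and rows downward; lengths in m; the calibration is good to about 2 mm. A picture is of the moment at which its call begins.
- r.close_job(): hands the job in; it is judged then, once.
The state is a dict: "time": time; "joint_positions": joint angles; "joint_vel": joint speeds; "joint_torque": joint torques, N m; "ee_pos": TCP position; "eef_rot": TCP orientation; "ft_force": force on the tool from outside, world axes, zero at the start; "torque": the same for the moment, N m; "width": finger opening in m; "grip_force": force on a finger pad.
Only numpy, scipy, OpenCV 4.12 (cv2) and the standard library are available. Lean on these libraries where they do the work, as an engineer would, in place of code of your own. Each camera call takes 0.05 s, during which the arm holds its last target. There are 200 camera calls.

## Task

Six inlay slips stand proud of the dark panel on the holding board. Take the rubbing block by its handle, set it down gently on the bare end of the panel, and sweep it along the row to the end stop in one pass with steady, moderate pressure, never lifting it clear on the way, so that every slip is pressed flush in turn. Then stand the block upright on the bench top again and let go; press with the block only, not the fingers, never hard enough to crack the work (45 N), and leave the bit case, oak offcut and small tin where they are.

Things in the scene. Friction and masses are not known exactly. Their poses are not given: they have to be found in the camera images.
- holding_board: fixed plywood board 325 x 130 x 20 mm lying on the bench, with a wooden batten (end stop, top 62 mm above the bench, near face at x = +134 mm) across its +x end. Origin: on the bench under the middle of the row of slips; +x runs along the row to the stop. Carries a dark panel, 100 mm wide, x = -150 to +131 mm, which cannot slide or come off; the slips lie in its middle (y = 0)
- row_start (a point): point of the holding board at x = -115 mm, 20 mm above the bench, under the panel's bare starting margin (x = -150 to -77 mm). The panel's top is 42 to 52 mm above the bench at x = 0 and slopes along x by up to 0.03 rad either way: it lies on packing that differs every time and is not reported, so the surface must be felt. Rubber pads under it yield about 1 mm per 6 N
- row_end (a point): point of the holding board at x = +85 mm, 20 mm above the bench, under the bare margin between the last slip and the stop (x = 77 to 131 mm): end of the sweep. The work bears up to 45 N; a steady press of 12 to 20 N at up to 30 mm/s is right (two slips may be going down at once)
- rubbing_block: loose wooden tool, 0.28 to 0.46 kg, 100 mm tall, standing upright on the bench. Brass sole, flat for 24 mm along its x and 60 mm wide along its y, with a ramp at both x ends (19 mm long, rising 9 mm; 62 mm in all) that rides over proud slips when moved along its x, either end first. Origin: middle of the sole's underside; z up
- handle (a point): point on the rubbing block's upright handle, on its axis 73 mm above the sole. The handle is 24 mm thick (block's x) and 44 mm wide (y), from 23 to 100 mm above the sole; below it a shoe 46 x 58 mm. Gripped across the 24 mm, with the fingers before and behind it along the sweep, it does not rock
- slip0 (a joint): height of inlay slip 0, 24 x 22 mm (the first, next to the starting margin; centre at x = -65 mm of the holding board) above flush with the panel, in m: 0 = flush, 0.0045 to 0.006 at the start. It moves down when pressed with more than about 5 N, stays where it is left, and stops at flush.
- slip1 (a joint): height of inlay slip 1, 24 x 22 mm (counted from the starting margin; centre at x = -39 mm of the holding board) above flush with the panel, in m: 0 = flush, 0.0045 to 0.006 at the start. It moves down when pressed with more than about 5 N, stays where it is left, and stops at flush.
- slip2 (a joint): height of inlay slip 2, 24 x 22 mm (counted from the starting margin; centre at x = -13 mm of the holding board) above flush with the panel, in m: 0 = flush, 0.0045 to 0.006 at the start. It moves down when pressed with more than about 5 N, stays where it is left, and stops at flush.
- slip3 (a joint): height of inlay slip 3, 24 x 22 mm (counted from the starting margin; centre at x = 13 mm of the holding board) above flush with the panel, in m: 0 = flush, 0.0045 to 0.006 at the start. It moves down when pressed with more than about 5 N, stays where it is left, and stops at flush.
- slip4 (a joint): height of inlay slip 4, 24 x 22 mm (counted from the starting margin; centre at x = 39 mm of the holding board) above flush with the panel, in m: 0 = flush, 0.0045 to 0.006 at the start. It moves down when pressed with more than about 5 N, stays where it is left, and stops at flush.
- slip5 (a joint): height of inlay slip 5, 24 x 22 mm (the last, next to the stop; centre at x = 65 mm of the holding board) above flush with the panel, in m: 0 = flush, 0.0045 to 0.006 at the start. It moves down when pressed with more than about 5 N, stays where it is left, and stops at flush.
- bit_case: bystander: flat dark-blue bit case 59 x 110 x 23 mm lying on the bench; origin under its centre
- offcut_b: bystander: oak offcut 60 x 80 x 30 mm lying on the bench; origin under its centre
- tin_small: bystander: small black tin, 40 mm across, 75 mm tall, standing on the bench; origin under its centre

How it is judged:
On the way, in this order (a step that is already met when the one before it is completed fails the run):
1. the rubbing block is set down on the bare margin before the first slip and presses there, the slips still proud (x of rubbing_block in the frame of holding_board between -0.14 and -0.095 m and y of rubbing_block in the frame of holding_board between -0.02 and 0.02 m and contact force between rubbing_block and holding_board above 3 N and value of joint slip0 above 0.002 m), for 0.1 s.
2. the block stands over slip 0, pressing with more than 5 N, and slip 0 is flush (x of rubbing_block in the frame of holding_board between -0.076 and -0.054 m and y of rubbing_block in the frame of holding_board between -0.02 and 0.02 m and contact force between rubbing_block and holding_board above 5 N and value of joint slip0 below 0.0015 m), for 0.1 s.
3. the block stands over slip 1, pressing with more than 5 N, and slip 1 is flush (x of rubbing_block in the frame of holding_board between -0.05 and -0.028 m and y of rubbing_block in the frame of holding_board between -0.02 and 0.02 m and contact force between rubbing_block and holding_board above 5 N and value of joint slip1 below 0.0015 m), for 0.1 s.
4. the block stands over slip 2, pressing with more than 5 N, and slip 2 is flush (x of rubbing_block in the frame of holding_board between -0.024 and -0.002 m and y of rubbing_block in the frame of holding_board between -0.02 and 0.02 m and contact force between rubbing_block and holding_board above 5 N and value of joint slip2 below 0.0015 m), for 0.1 s.
5. the block stands over slip 3, pressing with more than 5 N, and slip 3 is flush (x of rubbing_block in the frame of holding_board between 0.002 and 0.024 m and y of rubbing_block in the frame of holding_board between -0.02 and 0.02 m and contact force between rubbing_block and holding_board above 5 N and value of joint slip3 below 0.0015 m), for 0.1 s.
6. the block stands over slip 4, pressing with more than 5 N, and slip 4 is flush (x of rubbing_block in the frame of holding_board between 0.028 and 0.05 m and y of rubbing_block in the frame of holding_board between -0.02 and 0.02 m and contact force between rubbing_block and holding_board above 5 N and value of joint slip4 below 0.0015 m), for 0.1 s.
7. the block stands over slip 5, pressing with more than 5 N, and slip 5 is flush (x of rubbing_block in the frame of holding_board between 0.054 and 0.076 m and y of rubbing_block in the frame of holding_board between -0.02 and 0.02 m and contact force between rubbing_block and holding_board above 5 N and value of joint slip5 below 0.0015 m), for 0.1 s.
At the end, for the whole second after the job is handed in: All six slips are within 1.5 mm of flush; the rubbing block stands upright (within 0.1 rad) and still on the bench top itself, its sole within 6 mm of bench height, not touching the holding board or panel (value of joint each of slip0, slip1, slip2, slip3, slip4, slip5 below 0.0015 m and height (world z) of rubbing_block between -0.006 and 0.006 m and angle between rubbing_block's own z axis and vertical below 0.1 rad and linear speed of rubbing_block below 0.02 m/s and contact force between rubbing_block and holding_board below 0.2 N).
It fails at once if the rubbing block presses or strikes the holding board, panel or slips with more than 45 N (contact force between rubbing_block and holding_board above 45 N).
It fails at once if the fingers press on the holding board, panel or slips with more than 2 N (contact force between the fingers and holding_board above 2 N).
It fails at once if after the first slip is flush and before the last one is, the block is lifted clear of the work (its sole more than 75 mm above the bench) (value of joint slip0 below 0.0015 m and value of joint slip5 above 0.0015 m and z of rubbing_block in the frame of holding_board above 0.075 m).
It fails at once if the bit case, the oak offcut or the small tin is displaced by more than 30 mm (distance of any of bit_case, offcut_b, tin_small from where it was at the start of the episode above 0.03 m).
It also fails if it takes over 72 s, if anything falls off the work surface, if the arm or the gripper's body presses on something with over 40 N, if the wrist force passes 120 N, or if a joint passes its speed limit or range.

## Working session

There is one attempt and no reset: what is moved stays moved. The work goes in short steps, Python scripts to look and compute and a tool call to move; the robot and the scene stay as the last step left them, time stands still between calls to the robot, and variables do not carry over. Pictures are saved under pics/ and viewed, at most 10 in all, crops included, and the job is handed in when it is done.

Besides the shell and the picture viewer there is one more tool, called after ">>>" as name(argument=value, ...), one argument or row to a line, values as JSON. carry_out: Moves the arm, as the interface text tells. Its arguments: {"type":"object","properties":{"moves":{"type":"array","items":{"type":"array","items":{"type":"number"}}},"fingers":{"type":"number"},"force":{"type":"number"}},"required":["moves"]}

```bash
mkdir -p pics; ls
cat > h.py <<'E'
import numpy as np, cv2
from scipy.spatial.transform import Rotation as R
from bench import read_state, viewer, r
def cloud(c):
    K=np.array([[c['fx'],0,c['cx']],[0,c['fy'],c['cy']],[0,0,1.]])
    z=c['range_z']; h,w=z.shape
    u,v=np.meshgrid(np.arange(w),np.arange(h))
    s=np.stack([(u-c['cx'])/c['fx'],(v-c['cy'])/c['fy']],-1)
    p=s.copy()
    for _ in range(8): p=s/(1+c['k1']*(p**2).sum(-1,keepdims=True))
    P=np.concatenate([p*z[...,None],z[...,None]],-1)
    W=P@R.from_quat(c['orientation']).as_matrix().T+np.array(c['xyz'])
    W[z==0]=np.nan
    return W
E
python3 - <<'E'
from h import *
import pickle
s=read_state(); print({k:np.round(v,3) for k,v in s.items()}, r.finger_overhang)
D={}
for n in ['top','scene']:
    c=viewer.camera(n); D[n]=c
    cv2.imwrite(f'pics/{n}0.png',c['pixels'][...,::-1]); print(n,c['xyz'],c['orientation'],c['k1'])
pickle.dump(D,open('d.pkl','wb'))
W=cloud(D['top']); print(W[::48,::64].round(3).tolist())
E
```

```text
pics
{'time': np.float64(0.0), 'joint_positions': array([ 1.14 ,  0.333, -0.065,  1.461,  0.022,  1.35 , -0.088]), 'joint_vel': array([ 0.002,  0.001, -0.002, -0.001,  0.001,  0.002, -0.002]), 'joint_torque': array([ 0.0000e+00, -6.2324e+01,  2.5000e-02, -3.8990e+01, -6.1000e-02,
        4.0000e-02,  0.0000e+00]), 'ee_pos': array([ 0.248, -0.573,  0.236]), 'eef_rot': array([ 0.979,  0.203, -0.   , -0.001]), 'ft_force': array([0.51 , 0.376, 0.014]), 'torque': array([-0.005, -0.006,  0.017]), 'grip_force': np.float64(0.0), 'width': np.float64(0.087)} 0.014
top [ 0.44072691 -0.16870391  1.01279525] [-0.69787487  0.70965766 -0.06828886  0.06850775] -0.13575299151756104
scene [0.17146554 0.49316098 0.92450617] [-0.24765568  0.89560684 -0.35284086  0.10981064] 0.013046125122947054
[[[0.853, 0.214, 0.469], [0.763, 0.055, 0.576], [0.808, 0.001, 0.506], [0.829, -0.079, 0.47], [0.831, -0.168, 0.463], [0.968, -0.29, 0.269], [1.069, -0.461, 0.128], [1.056, -0.603, 0.155]], [[0.77, 0.199, 0.47], [0.762, 0.1, 0.469], [0.757, 0.008, 0.469], [0.886, -0.043, 0.238], [0.933, -0.166, 0.149], [0.917, -0
[... 507 characters left out ...]
[0.653, -0.012, -0.001], [0.651, -0.16, -0.002], [0.648, -0.308, 0.0], [0.645, -0.459, -0.001], [0.643, -0.614, -0.0]], [[0.554, 0.509, -0.093], [0.539, 0.264, 0.054], [0.533, 0.106, 0.097], [0.542, -0.013, -0.003], [0.534, -0.159, 0.054], [0.532, -0.297, 0.048], [0.534, -0.451, -0.001], [0.593, -0.913, -0.723]], [[0.43, 0.498, -0.088], [0.434, 0.276, 0.016], [0.434, 0.131, 0.001], [0.434, -0.016, 0.015], [0.432, -0.157, -0.003], [0.429, -0.3, -0.001], [0.414, -0.643, -0.728], [0.415, -0.686, -0.218]], [[0.321, 0.433, 0.01], [0.325, 0.28, -0.001], [0.344, 0.087, 0.145], [0.328, -0.014, -0.002], [0.247, -0.146, -0.72], [0.24, -0.388, -0.731], [0.293, -0.497, -0.216], [0.284, -0.678, -0.219]]]
```

View pics/top0.png

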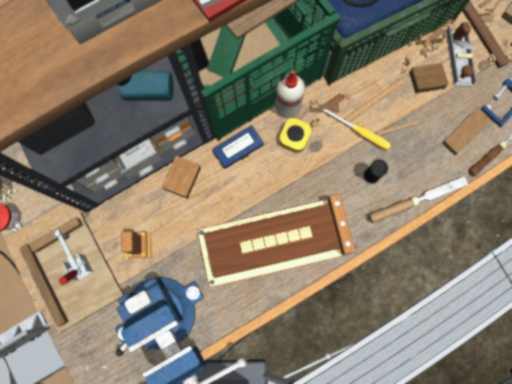

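View pics/scene0.png

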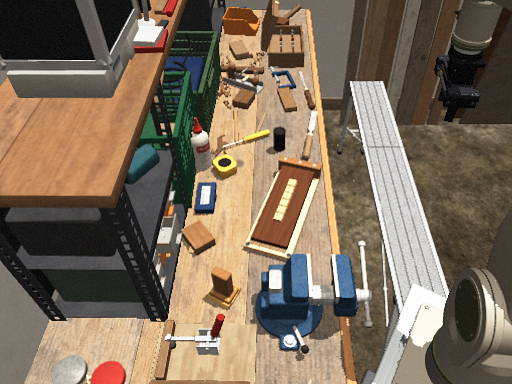

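The top view shows the block at about (137,243), the board running from (205,255) to the stop at (341,224), slips at about (247–310, 240), and a vise at (155,310). The scene view agrees. Next I'll fit the poses.

```bash
cat > m.py <<'E'
from h import *
import pickle
D=pickle.load(open('d.pkl','rb'))
for n in ['top','scene']:
    c=D[n]; W=cloud(c); px=c['pixels'].astype(int)
    X,Y,Z=W[...,0],W[...,1],W[...,2]
    reg=lambda a,b,e,f:(X>a)&(X<b)&(Y>e)&(Y<f)
    # block
    m=reg(.46,.62,.05,.16)
    for lo,hi in [(.09,.112),(.012,.04)]:
        q=W[m&(Z>lo)&(Z<hi)]
        if len(q)>5:
            b=cv2.minAreaRect((q[:,:2]*1000).astype(np.float32)); print(n,'blk',lo,len(q),b,np.median(q[:,2]))
    # slips: bright yellow
    sl=reg(.45,.62,-.45,-.05)&(Z>.035)&(Z<.075)&(px[...,0]>190)&(px[...,1]>160)
    k=cv2.morphologyEx(sl.astype(np.uint8),cv2.MORPH_OPEN,np.ones((3,3)))
    N,L,S,C=cv2.connectedComponentsWithStats(k)
    for i in range(1,N):
        if S[i,4]>40:
            q=W[L==i]; print(n,'slip',S[i],cv2.minAreaRect((q[:,:2]*1000).astype(np.float32)),q[:,2].mean())
    # board outline
    q=W[reg(.42,.65,-.5,-.02)&(Z>.012)&(Z<.075)]
    print(n,'board',len(q),cv2.minAreaRect((q[:,:2]*1000).astype(np.float32)))
    # panel plane
    pm=reg(.42,.65,-.45,-.02)&(Z>.035)&(Z<.058)&(px[...,0]<160)&(px[...,0]-px[...,2]>25)
    q=W[pm]; A=np.c_[q[:,:2],np.ones(len(q))]; f=np.linalg.lstsq(A,q[:,2],rcond=None)[0]
    print(n,'panel',len(q),f,q[:,2].std(),cv2.minAreaRect((q[:,:2]*1000).astype(np.float32)))
    m=reg(.35,.5,-.02,.16)&(Z>.03); print('vise',np.nanmax(Z[m]),np.nanmax(X[m&(Z>.05)]),W[m&(Z>.05)].min(0))
    m=reg(.53,.75,-.3,.2)&(Z>.005)
    for a in np.arange(-.3,.2,.05):
        mm=m&(Y>a)&(Y<a+.05)&(X>.6); print(round(a,2),[ (round(x,2),round(float(np.max(Z[mm&(X>x)&(X<x+.05)],initial=0)),3)) for x in np.arange(.6,.75,.05)])
E
python3 m.py
```

```text
top blk 0.09 245 ((531.2551879882812, 108.64816284179688), (41.948909759521484, 25.17234230041504), 1.591281533241272) 0.09864251730918705
top blk 0.012 355 ((530.6461791992188, 107.56983184814453), (57.45626449584961, 59.78230667114258), 2.4242172241210938) 0.021037813934368432
top slip [333 200   8   7  45] ((610.3684692382812, -334.6654052734375), (15.842670440673828, 14.171331405639648), 88.917724609375) 0.06101554539032404
top slip [339 220   7   7  42] ((566.67431640625, -344.0205078125), (13.685689926147461, 13.599198341369629), 85.441162109375) 0.06140679468174648
top slip [241 227  71  26 798] ((535.5792846679688, -201.53768920898438), (25.169506072998047, 155.33511352539062), 12.318763732910156) 0.051280689681972746
top board 9105 ((540.1448364257812, -255.32260131835938), (145.78753662109375, 508.3741760253906), 11.384077072143555)
top panel 4995 [ 0.00410976 -0.02298839  0.0399027 ] 0.002957427227650853 ((526.7069091796875, -199.09487915039062), (129.54913330078125, 292.7215270996094), 14.990326881408691)
vise 0.15141450983011695 0.455705632741983 [ 0.35000042 -0.0074785 
[... 2319 characters left out ...]
4(0.7), 0.027), (np.float64(0.75), 0.0)]
-0.1 [(np.float64(0.6), 0.006), (np.float64(0.65), 0.007), (np.float64(0.7), 0.027), (np.float64(0.75), 0.0)]
-0.05 [(np.float64(0.6), 0.032), (np.float64(0.65), 0.035), (np.float64(0.7), 0.474), (np.float64(0.75), 0.0)]
-0.0 [(np.float64(0.6), 0.033), (np.float64(0.65), 0.035), (np.float64(0.7), 0.476), (np.float64(0.75), 0.0)]
0.05 [(np.float64(0.6), 0.006), (np.float64(0.65), 0.475), (np.float64(0.7), 0.475), (np.float64(0.75), 0.0)]
0.1 [(np.float64(0.6), 0.469), (np.float64(0.65), 0.475), (np.float64(0.7), 0.476), (np.float64(0.75), 0.0)]
0.15 [(np.float64(0.6), 0.475), (np.float64(0.65), 0.476), (np.float64(0.7), 0.476), (np.float64(0.75), 0.0)]
```

>>> carry_out(
  moves=[
    [0,0,0,0,0,0.85],
    [0,0,0,0,0,0.85],
    [0,0,0,0,0,0.85],
    [0.47,-0.98,0,0,0,0],
    [0.47,-0.98,0,0,0,0],
    [0.47,-0.98,0,0,0,0],
    [0.47,-0.98,0,0,0,0],
    [0.47,-0.98,0,0,0,0],
    [0.47,-0.98,0,0,0,0],
    [0.47,-0.98,0,0,0,0],
    [0.47,-0.98,0,0,0,0],
    [0.47,-0.98,0,0,0,0],
    [0.47,-0.98,0,0,0,0],
    [0.47,-0.98,0,0,0,0],
    [0.47,-0.98,0,0,0,0],
    [0.47,-0.98,0,0,0,0],
    [0.47,-0.98,0,0,0,0],
    [0.47,-0.98,0,0,0,0],
    [0.47,-0.98,0,0,0,0],
    [0,0,0,0,0,0],
  ],
  fingers=87,
)

```text
time: 2.6
ee_pos: [0.5159, 0.0718, 0.2362]
eef_rot: [1.0, 0.029, -0.0, -0.001]
ft_force: [-0.0, -0.1, 0.0]
width: 0.0871
grip_force: 0.0
```

```bash
cat >> h.py <<'E'
def st():
    s=read_state(); print('t',round(s['time'],2),'p',np.round(s['ee_pos'],4),'R',np.round(R.from_quat(s['eef_rot']).as_matrix().T.tolist(),3).tolist(),'F',np.round(s['ft_force'],2),'w',round(float(s['width']),4),round(float(s['grip_force']),1)); return s
def units(tgt,s=None):
    s=s or read_state(); M=R.from_quat(s['eef_rot']).as_matrix(); print('units',np.round(M.T@(np.array(tgt)-s['ee_pos'])/.04,3))
E
python3 - <<'E'
from h import *
s=st(); c=viewer.camera('wrist'); cv2.imwrite('pics/w1.png',c['pixels'][...,::-1]); W=cloud(c)
Z=W[...,2]
for lo,hi in [(.09,.112),(.012,.04)]:
    q=W[(Z>lo)&(Z<hi)&(W[...,0]>.48)&(W[...,0]<.58)&(W[...,1]>.06)&(W[...,1]<.155)]
    if len(q)>5: print(len(q),cv2.minAreaRect((q[:,:2]*1000).astype(np.float32)),q[:,2].mean())
E
```

```text
t 2.6 p [0.5159 0.0718 0.2362] R [[0.998, 0.057, -0.001], [0.057, -0.998, -0.002], [-0.001, 0.002, -1.0]] F [-0.02 -0.08  0.05] w 0.0871 0.0
1071 ((532.5217895507812, 107.1333999633789), (42.82205581665039, 24.065080642700195), 1.793870449066162) 0.09919670176417367
1108 ((531.5459594726562, 106.9408950805664), (59.1739501953125, 59.789337158203125), 2.1413588523864746) 0.02009136495558543
```

View pics/w1.png

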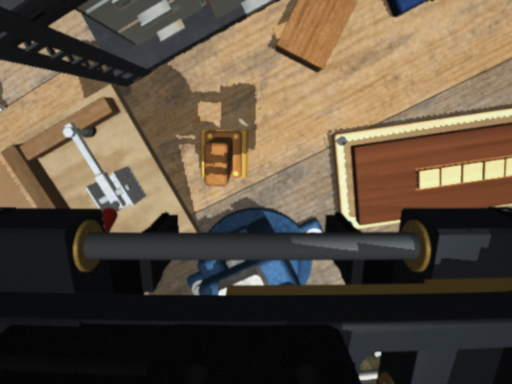

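The wrist view shows the block at about (222,155) in the clear, with the fingers able to come down on both sides of it. Fit: block at (0.532, 0.107), yaw about 2°.

>>> carry_out(
  moves=[
    [0.23,-0.43,0,0,0,0.16],
    [0.23,-0.43,0,0,0,0],
    [0,0,0.7,0,0,0],
    [0,0,0.7,0,0,0],
    [0,0,0.7,0,0,0],
    [0,0,0.7,0,0,0],
    [0,0,0.7,0,0,0],
    [0,0,0.5,0,0,0],
    [0,0,0.2,0,0,0],
    [0,0,0,0,0,0],
    [0,0,0,0,0,0],
  ],
)

```text
time: 4.03
ee_pos: [0.5334, 0.1034, 0.0695]
eef_rot: [1.0, 0.015, 0.001, -0.0]
ft_force: [0.1, -0.1, -0.2]
width: 0.0869
grip_force: 0.0
```

>>> carry_out(
  moves=[
    [0,0,0,0,0,0],
    [0,0,0,0,0,0],
    [0,0,0,0,0,0],
    [0,0,0,0,0,0],
    [0,0,0,0,0,0],
    [0,0,0,0,0,0],
    [0,0,0,0,0,0],
    [0,0,0,0,0,0],
  ],
  fingers=10,
  force=45,
)

```text
time: 5.03
ee_pos: [0.5329, 0.1036, 0.0686]
eef_rot: [1.0, 0.015, 0.0, -0.0]
ft_force: [0.7, 1.9, 0.3]
width: 0.024
grip_force: 45.0
```

```bash
python3 -c "
from h import *
st()"
```

```text
t 5.03 p [0.5329 0.1036 0.0686] R [[1.0, 0.03, 0.0], [0.03, -1.0, -0.0], [0.0, 0.0, -1.0]] F [0.71 1.92 0.34] w 0.024 45.0
```

>>> carry_out(
  moves=[
    [0,0,-0.25,0,0,0],
    [0,0,-0.5,0,0,0],
    [0,0,-0.75,0,0,0],
    [0,0,-0.75,0,0,0],
    [0,0,0,0,0,-0.44],
    [0,0,0,0,0,-0.44],
    [0,0,0,0,0,-0.44],
    [-0.19,0.57,0,0,0,0],
    [-0.19,0.57,0,0,0,0],
    [-0.19,0.57,0,0,0,0],
    [-0.19,0.57,0,0,0,0],
    [-0.19,0.57,0,0,0,0],
    [-0.19,0.57,0,0,0,0],
    [-0.19,0.57,0,0,0,0],
    [-0.19,0.57,0,0,0,0],
    [0,0,0,0,0,0],
    [0,0,0,0,0,0],
    [0,0,0,0,0,0],
  ],
)

```text
time: 7.28
ee_pos: [0.5123, -0.0869, 0.159]
eef_rot: [0.994, 0.107, 0.0, -0.0]
ft_force: [-0.9, 0.0, -4.5]
width: 0.0239
grip_force: 45.0
```

Run:
```python
from h import *
s=st(); units([.512,-.088,.12],s)
c=viewer.camera('top'); px=c['pixels']; cv2.imwrite('pics/t2.png',cv2.resize(px[150:330,80:380,::-1],None,fx=2.5,fy=2.5))
W=cloud(viewer.camera('wrist')); 
q=W[(W[...,0]>.45)&(W[...,0]<.62)&(W[...,1]>-.4)&(W[...,1]<-.05)&(W[...,2]>.035)&(W[...,2]<.075)]
e=np.array([.213,-.977]); u=(q[:,:2]-[.537,-.203])@e; v=(q[:,:2]-[.537,-.203])@[.977,.213]
for lo in np.arange(-.15,.13,.02):
    m=(u>lo)&(u<lo+.02); a=m&(abs(v)>.02)&(abs(v)<.042); b=m&(abs(v)<.009)
    print(round(lo+.01,2),a.sum(),np.median(q[a,2]).round(4) if a.sum()>5 else None,np.median(q[b,2]).round(4) if b.sum()>5 else None)
```

```text
t 7.28 p [ 0.5123 -0.0869  0.159 ] R [[0.977, 0.213, 0.0], [0.213, -0.977, 0.0], [0.0, 0.0, -1.0]] F [-0.89  0.03 -4.53] w 0.0239 45.0
units [-0.013  0.025  0.974]
-0.14 491 0.0444 None
-0.12 502 0.0449 None
-0.1 498 0.0455 None
-0.08 710 0.046 0.051
-0.06 573 0.0464 0.0516
-0.04 533 0.0469 0.052
-0.02 536 0.0475 0.0526
-0.0 536 0.0479 0.0532
0.02 584 0.0484 0.0538
0.04 814 0.0489 0.054
0.06 945 0.0495 0.0552
0.08 939 0.05 0.0508
0.1 801 0.0505 0.0506
0.12 259 0.0509 0.051
0.14 0 None None
```

View pics/t2.png

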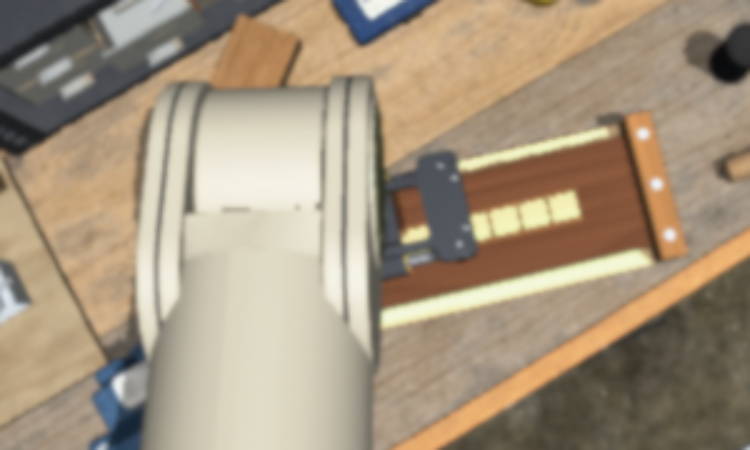

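The picture shows the block held over the bare left margin, with the slips clear ahead. The wrist depth gives the panel top as 0.045 at x = −0.12, rising at about 0.025 rad. I'll tilt the block to match, then feel for contact.

>>> carry_out(
  moves=[
    [0,0,0.3,-0.18,0,0],
    [0,0,0.3,0,0,0],
    [0,0,0.25,0,0,0],
    [0,0,0.15,0,0,0],
    [0,0,0.05,0,0,0],
    [0,0,0,0,0,0],
    [0,0,0,0,0,0],
    [0,0,0,0,0,0],
  ],
)

```text
time: 8.38
ee_pos: [0.5124, -0.0887, 0.1168]
eef_rot: [0.994, 0.107, 0.002, 0.013]
ft_force: [-0.0, -0.2, -5.0]
width: 0.0236
grip_force: 45.0
```

>>> carry_out(
  moves=[
    [0,0,0.025,0,0,0],
    [0,0,0.025,0,0,0],
    [0,0,0,0,0,0],
    [0,0,0,0,0,0],
  ],
)

```text
time: 8.88
ee_pos: [0.5123, -0.0886, 0.1145]
eef_rot: [0.994, 0.107, 0.001, 0.013]
ft_force: [-0.1, 0.1, -4.1]
width: 0.0235
grip_force: 45.0
```

>>> carry_out(
  moves=[
    [0,0,0.025,0,0,0],
    [0,0,0.025,0,0,0],
    [0,0,0,0,0,0],
    [0,0,0,0,0,0],
  ],
)

```text
time: 9.38
ee_pos: [0.5124, -0.0887, 0.1128]
eef_rot: [0.994, 0.107, 0.001, 0.013]
ft_force: [-1.5, 0.4, 0.6]
width: 0.0235
grip_force: 45.0
```

>>> carry_out(
  moves=[
    [0,0,0.025,0,0,0],
    [0,0,0.02,0,0,0],
    [0,0,0,0,0,0],
    [0,0,0,0,0,0],
  ],
)

```text
time: 9.88
ee_pos: [0.5125, -0.0887, 0.1114]
eef_rot: [0.994, 0.107, 0.002, 0.013]
ft_force: [-4.2, 0.4, 6.5]
width: 0.024
grip_force: 45.0
```

```bash
python3 -c "
from h import *
st()"
```

```text
t 9.88 p [ 0.5125 -0.0887  0.1114] R [[0.977, 0.212, 0.0], [0.212, -0.977, 0.026], [0.006, -0.025, -1.0]] F [-4.17  0.43  6.49] w 0.024 45.0
```

>>> carry_out(
  moves=[
    [0,0,0.025,0,0,0],
    [0,0.03,0,0,0,0],
    [0,0.06,0,0,0,0],
    [0,0.06,0,0,0,0],
    [0,0.06,0,0,0,0],
    [0,0.06,0,0,0,0],
    [0,0.06,0,0,0,0],
    [0,0.06,0,0,0,0],
    [0,0.06,0,0,0,0],
    [0,0.06,0,0,0,0],
  ],
)

```text
time: 11.12
ee_pos: [0.5177, -0.1054, 0.1114]
eef_rot: [0.994, 0.108, 0.002, 0.011]
ft_force: [-3.6, 11.1, 10.4]
width: 0.0234
grip_force: 45.0
```

>>> carry_out(
  moves=[
    [0,0.06,0,0,0,0],
    [0,0.06,0,0,0,0],
    [0,0.06,0,0,0,0],
    [0,0.06,0,0,0,0],
    [0,0.06,0,0,0,0],
  ],
)

```text
time: 11.75
ee_pos: [0.5206, -0.1181, 0.1119]
eef_rot: [0.994, 0.108, 0.003, 0.012]
ft_force: [-2.2, 7.3, 10.0]
width: 0.0237
grip_force: 45.0
```

>>> carry_out(
  moves=[
    [0,0.06,0,0,0,0],
    [0,0.06,0,0,0,0],
    [0,0.06,0,0,0,0],
    [0,0.06,0,0,0,0],
    [0,0.06,0,0,0,0],
    [0,0.06,0,0,0,0],
  ],
)

```text
time: 12.5
ee_pos: [0.5235, -0.1311, 0.1121]
eef_rot: [0.994, 0.108, 0.003, 0.011]
ft_force: [-3.6, 12.2, 10.5]
width: 0.0242
grip_force: 45.0
```

>>> carry_out(
  moves=[
    [0,0.06,0,0,0,0],
    [0,0.06,0,0,0,0],
    [0,0.06,0,0,0,0],
    [0,0.06,0,0,0,0],
    [0,0.06,0,0,0,0],
  ],
)

```text
time: 13.12
ee_pos: [0.5263, -0.144, 0.1126]
eef_rot: [0.994, 0.108, 0.003, 0.012]
ft_force: [-1.8, 7.0, 10.7]
width: 0.0241
grip_force: 45.0
```

```bash
cat >> h.py <<'E'
def bp():
    s=st(); M=R.from_quat(s['eef_rot']).as_matrix(); p=s['ee_pos']+.0686*M[:,2]-np.array([.001,0,0]); d=p[:2]-[.537,-.203]
    u,v=d@[.213,-.977],d@[.977,.213]; print('board x,y',u.round(4),v.round(4),'sole z',p[2].round(4),'panel est',round(.048+.025*u,4))
E
python3 -c "
from h import *
bp()"
```

```text
t 13.12 p [ 0.5263 -0.144   0.1126] R [[0.977, 0.214, 0.003], [0.214, -0.977, 0.024], [0.008, -0.023, -1.0]] F [-1.79  7.   10.71] w 0.0241 45.0
board x,y -0.0585 0.0014 sole z 0.044 panel est 0.0465
```

>>> carry_out(
  moves=[
    [0,0.06,0,0,0,0],
    [0,0.06,0,0,0,0],
    [0,0.06,0,0,0,0],
    [0,0.06,0,0,0,0],
    [0,0.06,0,0,0,0],
    [0,0.06,0,0,0,0],
    [0,0.06,0,0,0,0],
    [0,0.06,0,0,0,0],
  ],
)

```text
time: 14.12
ee_pos: [0.5302, -0.1612, 0.1129]
eef_rot: [0.994, 0.108, 0.003, 0.011]
ft_force: [-2.3, 12.6, 12.0]
width: 0.024
grip_force: 45.0
```

>>> carry_out(
  moves=[
    [0,0.06,0,0,0,0],
    [0,0.06,0,0,0,0],
    [0,0.06,0,0,0,0],
    [0,0.06,0,0,0,0],
    [0,0.06,0,0,0,0],
    [0,0.06,0,0,0,0],
    [0,0.06,0,0,0,0],
    [0,0.06,0,0,0,0],
  ],
)

```text
time: 15.12
ee_pos: [0.5342, -0.1804, 0.1134]
eef_rot: [0.994, 0.108, 0.002, 0.011]
ft_force: [-4.0, 13.1, 12.3]
width: 0.0241
grip_force: 45.0
```

```bash
python3 -c "
from h import *
bp()"
```

```text
t 15.12 p [ 0.5342 -0.1804  0.1134] R [[0.977, 0.215, 0.003], [0.214, -0.976, 0.022], [0.007, -0.021, -1.0]] F [-4.03 13.13 12.31] w 0.0241 45.0
board x,y -0.0214 0.0013 sole z 0.0448 panel est 0.0475
```

>>> carry_out(
  moves=[
    [0,0.06,-0.001,0,0,0],
    [0,0.06,-0.001,0,0,0],
    [0,0.06,-0.001,0,0,0],
    [0,0.06,-0.001,0,0,0],
    [0,0.06,-0.001,0,0,0],
    [0,0.06,-0.001,0,0,0],
    [0,0.06,-0.001,0,0,0],
    [0,0.06,-0.001,0,0,0],
    [0,0.06,-0.001,0,0,0],
    [0,0.06,-0.001,0,0,0],
  ],
)

```text
time: 16.38
ee_pos: [0.5394, -0.2052, 0.1144]
eef_rot: [0.994, 0.107, 0.003, 0.012]
ft_force: [-1.2, 6.6, 9.2]
width: 0.0235
grip_force: 45.0
```

>>> carry_out(
  moves=[
    [0,0.06,-0.001,0,0,0],
    [0,0.06,-0.001,0,0,0],
    [0,0.06,-0.001,0,0,0],
    [0,0.06,-0.001,0,0,0],
    [0,0.06,-0.001,0,0,0],
    [0,0.06,-0.001,0,0,0],
    [0,0.06,-0.001,0,0,0],
    [0,0.06,-0.001,0,0,0],
    [0,0.06,-0.001,0,0,0],
    [0,0.06,-0.001,0,0,0],
  ],
)

```text
time: 17.62
ee_pos: [0.5444, -0.2288, 0.1153]
eef_rot: [0.994, 0.107, 0.002, 0.012]
ft_force: [-1.4, 7.1, 8.1]
width: 0.0237
grip_force: 45.0
```

```bash
python3 -c "
from h import *
bp()"
```

```text
t 17.62 p [ 0.5444 -0.2288  0.1153] R [[0.977, 0.214, 0.002], [0.214, -0.977, 0.024], [0.008, -0.023, -1.0]] F [-1.41  7.07  8.1 ] w 0.0237 45.0
board x,y 0.0282 0.0009 sole z 0.0467 panel est 0.0487
```

Contact force is about 12.6 N, so I'll press slightly more for the rest of the sweep.

>>> carry_out(
  moves=[
    [0,0.06,0.01,0,0,0],
    [0,0.06,0.01,0,0,0],
    [0,0.06,0,0,0,0],
    [0,0.06,0,0,0,0],
    [0,0.06,0,0,0,0],
    [0,0.06,0,0,0,0],
    [0,0.06,0,0,0,0],
    [0,0.06,0,0,0,0],
    [0,0.06,0,0,0,0],
    [0,0.06,0,0,0,0],
  ],
)

```text
time: 18.88
ee_pos: [0.5498, -0.252, 0.1154]
eef_rot: [0.994, 0.108, 0.003, 0.012]
ft_force: [-1.9, 7.9, 11.1]
width: 0.0237
grip_force: 45.0
```

>>> carry_out(
  moves=[
    [0,0.06,0,0,0,0],
    [0,0.06,0,0,0,0],
    [0,0.06,0,0,0,0],
    [0,0.06,0,0,0,0],
    [0,0.06,0,0,0,0],
    [0,0.06,0,0,0,0],
    [0,0.06,0,0,0,0],
    [0,0.06,0,0,0,0],
    [0,0.06,0,0,0,0],
    [0,0.06,0,0,0,0],
  ],
)

```text
time: 20.12
ee_pos: [0.5548, -0.2753, 0.1159]
eef_rot: [0.994, 0.108, 0.003, 0.012]
ft_force: [-2.2, 7.3, 10.4]
width: 0.0238
grip_force: 45.0
```

```bash
python3 -c "
from h import *
bp()"
```

```text
t 20.12 p [ 0.5548 -0.2753  0.1159] R [[0.977, 0.214, 0.003], [0.214, -0.977, 0.024], [0.008, -0.023, -1.0]] F [-2.23  7.28 10.45] w 0.0238 45.0
board x,y 0.0759 0.0012 sole z 0.0474 panel est 0.0499
```

>>> carry_out(
  moves=[
    [0,0.06,0,0,0,0],
    [0,0.06,0,0,0,0],
    [0,0.06,0,0,0,0],
    [0,0.05,0,0,0,0],
    [0,0,0,0,0,0],
    [0,0,-0.1,0,0,0],
    [0,0,-0.3,0,0,0],
    [0,0,-0.6,0.18,0,0],
    [0,0,-0.6,0,0,0],
    [0,-0.3,0,0,0,0],
    [0,-0.8,0,0,0,0],
    [0,-0.8,0,0,0,0],
    [0,-0.8,0,0,0,0],
    [0,-0.8,0,0,0,0],
    [0,-0.8,0,0,0,0],
    [0,-0.5,0,0,0,0],
    [0,0,0,0,0,0],
    [0,0,0,0,0,0],
  ],
)

```text
time: 22.38
ee_pos: [0.5141, -0.0989, 0.1785]
eef_rot: [0.994, 0.106, -0.0, 0.0]
ft_force: [-0.5, -0.4, -5.0]
width: 0.0239
grip_force: 45.0
```

Run:
```python
from h import *
s=st(); units([.533,.1036,.09],s)
c=viewer.camera('wrist'); W=cloud(c); cv2.imwrite('pics/w3.png',c['pixels'][...,::-1])
q=W[(W[...,0]>.45)&(W[...,0]<.62)&(W[...,1]>-.4)&(W[...,1]<-.05)&(W[...,2]>.035)&(W[...,2]<.075)]
u=(q[:,:2]-[.537,-.203])@[.213,-.977]; v=(q[:,:2]-[.537,-.203])@[.977,.213]
for x in (-.065,-.039,-.013,.013,.039,.065):
    m=abs(u-x)<.009; a=m&(abs(v)>.02)&(abs(v)<.042); b=m&(abs(v)<.008)
    print(x,a.sum(),b.sum(),np.median(q[a,2]).round(4),np.median(q[b,2]).round(4))
```

```text
t 22.38 p [ 0.5141 -0.0989  0.1785] R [[0.977, 0.211, -0.0], [0.211, -0.977, 0.001], [-0.0, -0.001, -1.0]] F [-0.47 -0.41 -5.02] w 0.0239 45.0
units [ 1.53  -4.849  2.21 ]
-0.065 584 122 0.0464 0.0469
-0.039 533 285 0.047 0.0474
-0.013 538 289 0.0476 0.0479
0.013 526 290 0.0483 0.0487
0.039 552 287 0.049 0.0493
0.065 759 282 0.0496 0.05
```

View pics/w3.png

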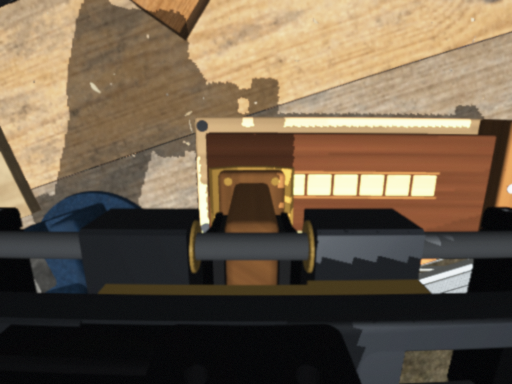

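The wrist view shows the slips in the bright row at about (295–437, 185). By depth, all six are within 0.5 mm of flush. I'm returning the block to its first spot.

>>> carry_out(
  moves=[
    [0.19,-0.6,0,0,0,0],
    [0.19,-0.6,0,0,0,0],
    [0.19,-0.6,0,0,0,0],
    [0.19,-0.6,0,0,0,0],
    [0.19,-0.6,0,0,0,0],
    [0.19,-0.6,0,0,0,0],
    [0.19,-0.6,0,0,0,0],
    [0.19,-0.6,0,0,0,0],
    [0,0,0,0,0,0.44],
    [0,0,0,0,0,0.44],
    [0,0,0,0,0,0.44],
    [0,0,0.6,0,0,0],
    [0,0,0.6,0,0,0],
    [0,0,0.6,0,0,0],
    [0,0,0.5,0,0,0],
    [0,0,0.2,0,0,0],
    [0,0,0.1,0,0,0],
    [0,0,0,0,0,0],
    [0,0,0,0,0,0],
  ],
)

```text
time: 24.8
ee_pos: [0.5335, 0.1027, 0.0755]
eef_rot: [1.0, 0.015, 0.001, 0.0]
ft_force: [0.3, 1.0, -4.3]
width: 0.0235
grip_force: 45.0
```

>>> carry_out(
  moves=[
    [0,0,0.03,0,0,0],
    [0,0,0.03,0,0,0],
    [0,0,0.03,0,0,0],
    [0,0,0,0,0,0],
    [0,0,0,0,0,0],
  ],
)

```text
time: 25.42
ee_pos: [0.533, 0.1026, 0.0712]
eef_rot: [1.0, 0.015, -0.0, 0.0]
ft_force: [0.1, -0.3, -4.2]
width: 0.0237
grip_force: 45.0
```

>>> carry_out(
  moves=[
    [0,0,0.03,0,0,0],
    [0,0,0.025,0,0,0],
    [0,0,0.015,0,0,0],
    [0,0,0,0,0,0],
    [0,0,0,0,0,0],
  ],
)

```text
time: 26.05
ee_pos: [0.533, 0.1026, 0.0686]
eef_rot: [1.0, 0.015, 0.0, 0.0]
ft_force: [-2.8, -1.2, 0.7]
width: 0.0239
grip_force: 45.0
```

Contact with the bench. Releasing.

>>> carry_out(
  moves=[
    [0,0,0,0,0,0],
    [0,0,0,0,0,0],
    [0,0,0,0,0,0],
    [0,0,0,0,0,0],
    [0,0,0,0,0,0],
    [0,0,0,0,0,0],
    [0,0,0,0,0,0],
    [0,0,0,0,0,0],
    [0,0,-0.3,0,0,0],
    [0,0,-0.6,0,0,0],
    [0,0,-0.6,0,0,0],
    [0,0,-0.6,0,0,0],
    [0,0,-0.6,0,0,0],
    [0,0,0,0,0,0],
    [0,0,0,0,0,0],
  ],
  fingers=87,
)

```text
time: 27.92
ee_pos: [0.5328, 0.1025, 0.1763]
eef_rot: [1.0, 0.015, -0.0, 0.0]
ft_force: [-0.6, 0.7, -0.3]
width: 0.087
grip_force: 0.0
```

Run:
```python
from h import *
st(); c=viewer.camera('wrist'); W=cloud(c); Z=W[...,2]; cv2.imwrite('pics/w4.png',c['pixels'][...,::-1])
for lo,hi in [(.09,.112),(.012,.04)]:
    q=W[(Z>lo)&(Z<hi)&(W[...,0]>.48)&(W[...,0]<.58)&(W[...,1]>.06)&(W[...,1]<.155)]
    if len(q)>5: print(len(q),cv2.minAreaRect((q[:,:2]*1000).astype(np.float32)),q[:,2].mean())
```

```text
t 27.93 p [0.5328 0.1025 0.1763] R [[1.0, 0.029, -0.0], [0.029, -1.0, 0.0], [-0.0, -0.0, -1.0]] F [-0.6   0.73 -0.35] w 0.087 0.0
1542 ((532.6774291992188, 100.94099426269531), (43.72718048095703, 23.78217315673828), 0.9486097693443298) 0.09946843360023408
1679 ((531.8019409179688, 101.01301574707031), (59.97964096069336, 59.71569061279297), 1.766489863395691) 0.02008377755181237
```

View pics/w4.png

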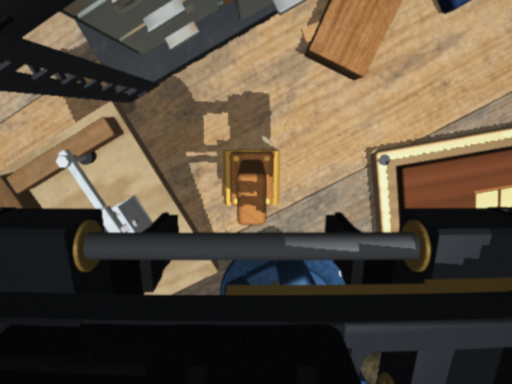

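The block at about (252,180) stands upright on the bench with its top at 0.099 m. It is released and well away from the board.

```bash
python3 -c "
from bench import r
print(r.close_job())"
```

```text
the job is handed in; nothing more can be done
None
```

Job handed in, with no verdict returned: all six slips read within 0.5 mm of flush after one sweep at about 12–17 N (readings taken between moves), and the block is released, standing upright on the bench clear of the board.

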